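# Square up four aluminium blanks against the stop rail with a spirit level

### The job

Line up the four aluminium blanks for drilling: hold the short blue spirit level as a straightedge and push all four together, as one row, up against the red stop rail, keeping steady pressure on the whole row for a second so that every blank is firmly seated (about 10 to 15 N in all, never more than 25 N on the rail). Touch the blanks and the stop only with the level, then draw it back squarely and stand it upright on the bench on the near side, about 5 cm clear of the row, leaving the blanks flush and square. Leave the cup, the carton and the tape measure where they are.

Things in the scene. Friction and masses are not known exactly. Their poses are not given: they have to be found in the camera images.
- stop: Stop fixed to the bench: adjustable red-painted rail 210 mm long (y), 24 mm high, before a dark steel base (reaching 96 mm behind the origin). Origin on the bench at mid-length; +x points away from the blanks. The rail's front face is square to x and locked, differently each time, anywhere from x = -30 to 0 mm: the setting is NOT reported, find it by feel. It does not give under 25 N.
- level: Short blue spirit level, the straightedge: 21 mm thick (x; flat collision faces at +-10 mm), 200 mm long (y), 42 mm high, 0.2 kg, standing upright on its long edge on the near side of the blanks, +x towards them. Origin at the centre of its underside. Grip across its thickness at mid-length by its upper 20 mm, so that the fingers pass over the blanks.
- cup: Bystander: small clear plastic cup, 64 mm across, 71 mm high, beyond the left end of the row. Origin at the centre of its underside.
- carton: Bystander: small green carton of fixings, 60 x 100 x 45 mm, beyond the right end of the row. Origin at the centre of its underside.
- tape_measure: Bystander: yellow tape measure, 68 x 80 x 38 mm, to the right of the level. Origin at the centre of its underside.
- blank_0: Loose bare aluminium blank with two small drilled dots, first from the right (-y end) of four alike: 50 mm (x, across the rail) x 28 mm (y, along the rail) x 12 mm high, about 0.035 to 0.07 kg, flat on the bench in front of the rail, more or less askew. Origin at the centre of its underside; its +x end faces the rail.
- blank_1: Loose bare aluminium blank with two small drilled dots, second from the right of four alike: 50 mm (x, across the rail) x 28 mm (y, along the rail) x 12 mm high, about 0.035 to 0.07 kg, flat on the bench in front of the rail, more or less askew. Origin at the centre of its underside; its +x end faces the rail.
- blank_2: Loose bare aluminium blank with two small drilled dots, third from the right of four alike: 50 mm (x, across the rail) x 28 mm (y, along the rail) x 12 mm high, about 0.035 to 0.07 kg, flat on the bench in front of the rail, more or less askew. Origin at the centre of its underside; its +x end faces the rail.
- blank_3: Loose bare aluminium blank with two small drilled dots, leftmost (+y end) of four alike: 50 mm (x, across the rail) x 28 mm (y, along the rail) x 12 mm high, about 0.035 to 0.07 kg, flat on the bench in front of the rail, more or less askew. Origin at the centre of its underside; its +x end faces the rail.
Mind the look-alikes: they are no part of the job. Leave any pink or purple look-alike of the blank_0 alone.

How it is judged:
By the outcome, as a careful person would: the job done as asked, in the order asked, and still so for the second after the job is handed in, with the robot touching nothing.
It also fails if it takes over 48 s, if anything falls off the work surface, if the arm or the gripper's body presses on something with over 40 N, if the wrist force passes 120 N, or if a joint passes its speed limit or range.

### The arm

A 6-joint arm with a two-finger parallel gripper is mounted at the origin on a cart in front of the work surface, level with it; the furniture and walls round the work are solid. World frame = base frame: x ahead of the robot, y to its left, z up, the work surface at z = 0. Lengths are in mm, angles in rad, forces in N, time in s.
With the tool pointing down it reaches from about 275 to 975 mm from the base axis. Payload 8.4 kg.
Tool frame: the origin (TCP) lies at the very end of the fingers, on their centre line; the grasp point (between the pads) lies 19 mm behind it (grasp_offset is the distance from the TCP to the grasp point, in mm); z points along the fingers, y is the line along which they close (so a half turn about z gives the same grasp; the last joint's range is limited). The gripper opens to 92 mm and grips with 3 to 60 N. Pads are 20 mm wide; open, the fingers measure 128 mm over their backs; the gripper's body (75 mm by 189 mm) begins 69 mm behind the grasp point.
Start: joints at [-1.314, 0.353, 1.633, -0, 1.155, -0.002], TCP at [159.949, -604.189, 214.583] pointing down, gripper open.
Joint ranges: [-2.63, 2.63], [-0.92, 2.1], [0.06, 2.66], [-1.3, 4.44], [0, 2.69], [-3.02, 3.02]. Speed limits (rad/s): [2.22, 2.22, 2.79, 3.14, 3.14, 3.14].

### API

Orientations are given as a unit quaternion [x, y, z, w].
In Python, from plant import * gives the robot as it stands.
- The arm moves only by the shell command python3 -m crank 'ROWS' [FORCE]. ROWS is JSON, a list of rows, each an object of numbers: "x", "y", "z": the shift along the tool's x, y, z in m; "twist": the turn about the tool's z in degrees; "claw": the finger opening in m, from 0 to 0.0919. A call has 1 to 8 rows; each row shifts and turns the commanded pose from where the row before left it, along the tool's axes as they then stand; what a row does not reach is not made up. A row lasts 1/8 s, in which the tool goes at most 62.5 mm and 10.7 degrees, less where a joint would pass 70% of its speed; a pose out of reach is approached as far as the arm can. A call with a gripper value outside its range is refused whole. The fingers move at their own pace and stop on an object; FORCE is the grip in N (left out, the last holds). Time passes only in rows, so rows that do not move let the fingers close. It gives the time, the measured TCP pose, the force, the opening and the grip force at its end, in the units of the state.
- get_state(): the state, without advancing time (a new reading comes with each control period).
- snapshot(name): name is "scene" or "top"; returns a dict with "pixels" (420x560x3 uint8, red, green, blue), "z_map" (420x560 float32, mm along the optical axis (not along the pixel's ray), 0 where there is no reading), "fov_y" (degrees; the focal length in pixels is half the picture's height over the tangent of half this angle, whatever the lens; pixels are square), "cx", "cy" (the principal point, pixels), "k1" (the pictures are not rectified: a ray, as slopes to the right and down, at radius r is drawn at 1 + k1 r^2 times it, then the intrinsics apply), "origin" and "attitude" of the camera in the world. Camera axes: x right, y up, looking along -z (the intrinsics and any distortion apply to the point x, -y, -z); pixel columns grow to the right and rows downward; lengths in mm; the calibration is good to about 2 mm. A picture is of the moment at which its call begins.
- hand_in(): hands the job in; it is judged then, once.
The state is a dict: "t": time; "joint_positions": joint angles; "qd": joint speeds; "effort": joint torques, N m; "ee_pos": TCP position; "tcp_rot": TCP orientation; "wrist_force": force on the tool from outside, world axes, zero at the start; "wrist_torque": the same for the moment, N m; "grip_width": opening from 0.0 (shut) to 1.0 (fully open); "finger_force": force on a finger pad.
Only numpy, scipy, OpenCV 4.12 (cv2) and the standard library are available. Lean on these libraries where they do the work, as an engineer would, in place of code of your own. Each camera call takes 0.05 s, during which the arm holds its last target. There are 200 camera calls.

## Working session

There is one attempt and no reset: what is moved stays moved. The work goes in short steps, Python scripts to look and compute and a shell command to move; the robot and the scene stay as the last step left them, time stands still between calls to the robot, and variables do not carry over. Pictures are saved under pics/ and viewed, at most 10 in all, crops included, and the job is handed in when it is done.

```bash
ls; mkdir -p pics; cat > h.py <<'E'
from plant import *
import numpy as np, cv2
from scipy.spatial.transform import Rotation as R
def shot(n): 
    return snapshot(n)
def rot(a):
    a=np.array(a,float); return a if a.shape==(3,3) else R.from_quat(a).as_matrix()
def K(s):
    f=s["pixels"].shape[0]/2/np.tan(np.radians(s["fov_y"])/2); return f
def slopes(s,uv):
    f=K(s); d=(np.atleast_2d(uv).astype(float)-[s["cx"],s["cy"]])/f; u=d.copy()
    for _ in range(20): u=d/(1+s["k1"]*(u**2).sum(1,keepdims=True))
    return u
def plane(s,uv,z):
    u=slopes(s,uv); d=np.c_[u[:,0],-u[:,1],-np.ones(len(u))]@rot(s["attitude"]).T
    o=np.array(s["origin"],float); return o+d*((z-o[2])/d[:,2])[:,None]
def save(s,n): cv2.imwrite("pics/"+n,s["pixels"][:,:,::-1])
E
python3 - <<'E'
from h import *
print(get_state())
for n in("scene","top"):
    s=shot(n); save(s,n+"0.png"); print({k:v for k,v in s.items() if k not in("pixels","z_map")})
    np.savez("/tmp/"+n,**s)
E
```

```text
pics
{'t': 0.0, 'joint_positions': array([-1.31441441e+00,  3.53650846e-01,  1.63412838e+00,  4.12841382e-06,
        1.15517659e+00, -2.36755633e-03]), 'qd': array([ 2.40054037e-04,  4.17600797e-04, -7.61481984e-05, -3.28870371e-04,
        8.39831244e-04,  6.41084034e-04]), 'effort': array([ 8.80935731e-04, -5.93843079e+01, -3.34212613e+01,  6.97625382e-02,
        2.34129641e-02, -1.34715820e-04]), 'ee_pos': array([ 159.81716188, -603.7169268 ,  213.86446081]), 'tcp_rot': array([ 9.91642633e-01,  1.29013273e-01, -8.44609371e-05, -6.76334169e-04]), 'wrist_force': array([-0.19658544,  0.30786063,  0.34729357]), 'wrist_torque': array([-0.01769306, -0.01743996, -0.02315297]), 'finger_force': 0.0, 'grip_width': 1.0004959113637761}
{'fov_y': 45.37542566921621, 'cx': 281.65238415883533, 'cy': 203.88382915601224, 'k1': 0.05928769508824069, 'origin': array([-156.11374013,  872.75774666,  609.26906054]), 'attitude': array([-0.17294593,  0.48583375,  0.81168986, -0.27425323])}
{'fov_y': 45.15613199173174, 'cx': 274.74506154234575, 'cy': 208.1440827922072, 'k1': -0.1464229648741344, 'origin': array([ 442.78755171,    2.11211912, 1091.50344726]), 'attitude': array([ 0.02895181, -0.04241269, -0.70290859,  0.70942404])}
```

View pics/top0.png

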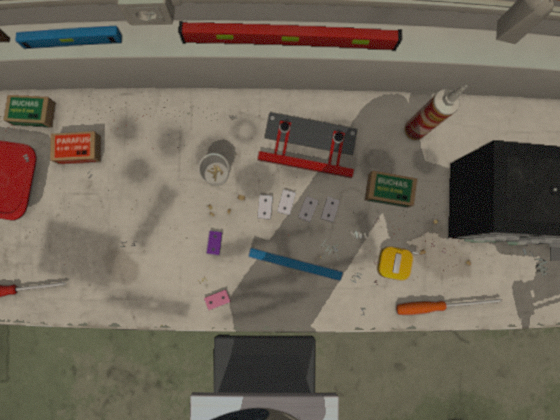

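View pics/scene0.png

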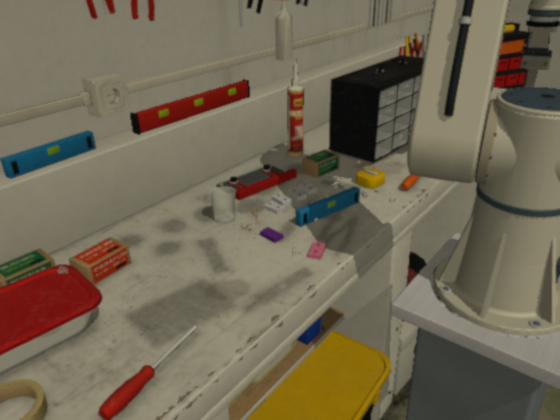

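Top view: the level is the blue bar on the bench at (295,264). The other blue level, at (68,38), is on the back ledge and is a look-alike. The blanks are at (265,206), (287,201), (309,208) and (330,209), with purple (215,242) and pink (217,298) look-alikes. The red rail is at (305,163); the red level at (290,36) is on the ledge. I choose the bench level and will check it in a crop.

```bash
cat >> h.py <<'E'
def cloud(s):
    h,w=s["z_map"].shape; uv=np.stack(np.meshgrid(np.arange(w),np.arange(h)),-1).reshape(-1,2)
    u=slopes(s,uv); z=s["z_map"].reshape(-1,1); p=np.c_[u[:,:1]*z,-u[:,1:]*z,-z]
    return (p@rot(s["attitude"]).T+np.array(s["origin"])).reshape(h,w,3)
def rect(P):
    (c,(w,h),a)=cv2.minAreaRect(P[:,:2].astype(np.float32)); b=cv2.boxPoints((c,(w,h),a))
    e=[b[1]-b[0],b[2]-b[1]]; l=max(e,key=np.linalg.norm); a=np.degrees(np.arctan2(l[1],l[0]))%180
    return np.round(c,1),np.round(sorted((w,h)),1),round(a,1)
def masks(s):
    hsv=cv2.cvtColor(s["pixels"],cv2.COLOR_RGB2HSV); H,S,V=cv2.split(hsv)
    return dict(blue=(H>95)&(H<118)&(S>110)&(V>50),red=((H<6)|(H>174))&(S>130)&(V>50),bright=(S<45)&(V>140)),hsv
E
cat > look.py <<'E'
from h import *
import sys
s=shot("top"); np.savez("/tmp/top",**s)
C=cloud(s); m,hsv=masks(s)
def comps(mask,box,mn=30):
    M=np.zeros(mask.shape,np.uint8); x0,x1,y0,y1=box; M[y0:y1,x0:x1]=mask[y0:y1,x0:x1]
    n,l,st,ce=cv2.connectedComponentsWithStats(M)
    return [(l==i,st[i],ce[i]) for i in range(1,n) if st[i][4]>=mn]
box=(180,430,90,320)
for n,z in(("blue",42),("red",24)):
    for k,st,ce in comps(m[n],box,80):
        uv=np.argwhere(k)[:,::-1]; P=plane(s,uv,z); Z=C[k][:,2]
        print(n,ce.round(1),st[4],"plane",rect(P),"zmed",np.percentile(Z,[10,50,90]).round(1))
        t=C[k]; t=t[abs(t[:,2]-z)<8]; 
        if len(t)>10: print("   depth",rect(t))
Zc=C[185:230,250:350,2]; print("Z bench",np.percentile(Zc,[5,30,50,70,95]).round(1))
cv2.imwrite("pics/"+sys.argv[1],cv2.resize(s["pixels"][120:320,200:420,::-1],None,fx=3,fy=3,interpolation=cv2.INTER_CUBIC)[:600])
E
python3 look.py crop1.png
```

```text
blue [295.1 263.9] 757 plane (array([433.5, -60.9]), array([ 17.7, 194.9]), np.float32(75.6)) zmed [38.5 40.9 43.7]
   depth (array([433.4, -60.9]), array([ 17.5, 195.1]), np.float32(75.7))
red [417.1 125.3] 148 plane (array([ 735. , -332.9]), array([41.7, 44.6]), np.float32(132.6)) zmed [ 38.8  88.2 113.1]
red [306.  159.6] 1132 plane (array([674.2, -87.9]), array([ 75.1, 207.2]), np.float32(80.1)) zmed [11.1 21.7 25. ]
   depth (array([667.3, -86.8]), array([ 58.1, 207.5]), np.float32(80.0))
Z bench [-4.  -1.4  0.1  2.7 12.8]
```

View pics/crop1.png

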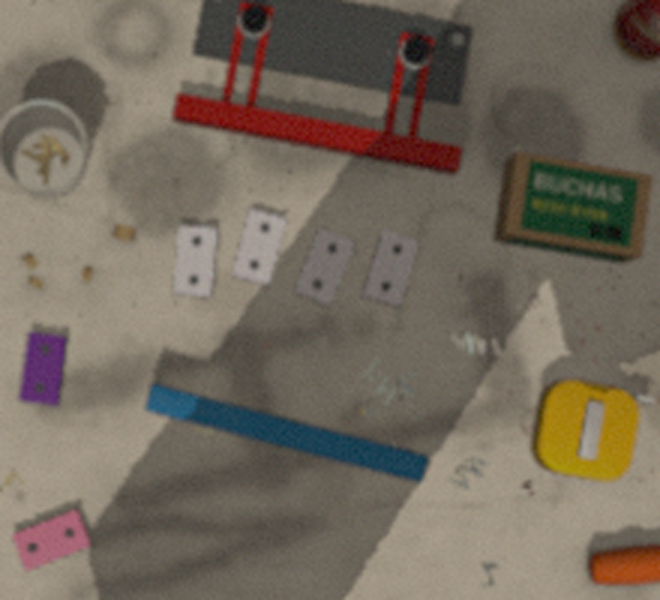

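The crop confirms the choice: the bench level (crop (290,432)) faces the row of four bare blanks at crop (195,258), (259,245), (326,266) and (391,267), with the rail behind at (320,130). Purple (44,367) and pink (52,537) are look-alikes to leave alone.

```bash
cat > rows.py <<'E'
from h import *
s=dict(np.load("/tmp/top.npz")); m,hsv=masks(s); C=cloud(s)
k=m["red"].copy(); k[:140]=0;k[190:]=0;k[:,:250]=0;k[:,360:]=0
bot=np.array([[c,np.flatnonzero(k[:,c]).max()+.5] for c in range(262,350)])
for z in(0,24):
    P=plane(s,bot,z)[:,:2]; vx,vy,x0,y0=cv2.fitLine(P.astype(np.float32),cv2.DIST_HUBER,0,.01,.01).ravel()
    ang=np.degrees(np.arctan2(vy,vx))%180; print("rail front edge z",z,"yaw",ang-90,"pt",x0,y0)
yaw=np.radians(ang-90); ex=np.array([np.cos(yaw),np.sin(yaw)]); ey=np.array([-ex[1],ex[0]])
P=plane(s,bot,12)[:,:2]; print("rail x'",np.median(P@ex)," y' ends",(P@ey).min(),(P@ey).max())
g=cv2.cvtColor(s["pixels"],cv2.COLOR_RGB2GRAY)
for c in((265,206),(286.3,201.7),(308.7,208.7),(330.3,209)):
    x,y=int(c[0]),int(c[1]); M=np.zeros(g.shape,bool)
    sub=(C[y-18:y+19,x-11:x+12,2]>6); M[y-18:y+19,x-11:x+12]=cv2.morphologyEx(sub.astype(np.uint8),cv2.MORPH_OPEN,np.ones((3,3)))
    n,l,st,_=cv2.connectedComponentsWithStats(M.astype(np.uint8)); i=1+st[1:,4].argmax(); Q=plane(s,np.argwhere(l==i)[:,::-1],12)
    r=rect(Q); print("blank",r,"mean",Q[:,:2].mean(0).round(1),"railframe",(r[0]@ex).round(1),(r[0]@ey).round(1))
L=np.array([433.5,-60.9]); print("level",L@ex,L@ey)
S=np.array([0,0])
for nm,p,z in(("cup",(214,170),71),("tape",(397,264),38),("carton",(391,189),45),("purple",(215,242),12),("pink",(217,298),12)):
    q=plane(s,[p],z)[0,:2]; print(nm,q.round(0),(q@ex).round(0),(q@ey).round(0))
print("ex",ex,"ey",ey)
E
python3 rows.py
```

```text
rail front edge z 0 yaw -10.136429 pt 641.5762 -86.63544
rail front edge z 24 yaw -10.137993 pt 637.22235 -84.6071
rail x' 644.4718151607622  y' ends -66.64152797780847 125.82070735832157
blank (array([555.6,   4. ]), array([27.9, 49.7]), np.float32(0.5)) mean [554.9   4.4] railframe 546.2 101.7
blank (array([565.4, -41.7]), array([27.8, 50. ]), np.float32(164.6)) mean [565.6 -41.8] railframe 563.9 58.5
blank (array([551.8, -88.8]), array([28. , 50.5]), np.float32(157.9)) mean [551.5 -88.8] railframe 558.8 9.7
blank (array([ 551. , -136.7]), array([28.4, 50.2]), np.float32(163.1)) mean [ 551.  -136.7] railframe 566.5 -37.6
level 437.45121470242736 16.355306307971478
cup [624. 108.] 595.0 216.0
tape [ 434. -276.] 476.0 -195.0
carton [ 592. -263.] 629.0 -155.0
purple [478. 109.] 452.0 191.0
pink [360. 103.] 336.0 165.0
ex [ 0.9843867 -0.1760195] ey [0.1760195 0.9843867]
```

```bash
cat > to.py <<'E'
# usage: to.py x y z a  -> shift needed in tool axes (m) and twist (deg)
from h import *
import sys
st=get_state(); x,y,z,a=map(float,sys.argv[1:5]); M=R.from_quat(st["tcp_rot"]).as_matrix()
d=M.T@(np.array([x,y,z])-st["ee_pos"]); ca=np.degrees(np.arctan2(M[1,0],M[0,0]))
print("t",round(st["t"],2),"pos",st["ee_pos"].round(1),"a",ca.round(2),"tilt",M[:2,2].round(4),"d(mm)",d.round(1),"twist",round(ca-a,2),"F",st["wrist_force"].round(1),"T",st["wrist_torque"].round(2),"grip",st["finger_force"],st["grip_width"].round(3))
E
python3 -m crank '[{"x":0.0336,"y":-0.0379,"claw":0.06},{"x":0.0336,"y":-0.0379},{"x":0.0336,"y":-0.0379},{"x":0.0336,"y":-0.0379},{"x":0.0336,"y":-0.0379},{"x":0.0336,"y":-0.0379},{"x":0.0336,"y":-0.0379},{"x":0.0336,"y":-0.0379}]' 30
python3 -m crank '[{"x":0.0336,"y":-0.0379},{"x":0.0336,"y":-0.0379},{"x":0.0336,"y":-0.0379},{"x":0.0336,"y":-0.0379},{"twist":-10},{"twist":-10},{"twist":-10},{"twist":-10}]'
python3 -m crank '[{"twist":-10},{"twist":-10},{"twist":0}]'
python3 to.py 433.5 -60.9 80 75.6
```

```text
$[0]: bad value
$[0]: bad value
$[0]: bad value
Traceback (most recent call last):
  File "to.py", line 6, in <module>
    print("t",round(st["t"],2),"pos",st["ee_pos"].round(1),"a",ca.round(2),"tilt",M[:2,2].round(4),"d(mm)",d.round(1),"twist",round(ca-a,2),"F",st["wrist_force"].round(1),"T",st["wrist_torque"].round(2),"grip",st["finger_force"],st["grip_width"].round(3))
                                                                                                                                                                                                                                     ^^^^^^^^^^^^^^^^^^^^^^
AttributeError: 'float' object has no attribute 'round'
```

```bash
sed -i 's/st\["grip_width"\].round(3)/round(float(st["grip_width"]),3)/' to.py
python3 -m crank '[{"x":0.0336,"y":-0.0379,"z":0,"twist":0,"claw":0.06},{"x":0.0336,"y":-0.0379,"z":0,"twist":0,"claw":0.06}]' 30
python3 to.py 433.5 -60.9 80 75.6
```

```text
t: 0.4
ee_pos: [205.7, -512.6, 214.0]
tcp_rot: [0.992, 0.128, -0.0, -0.0]
wrist_force: [0.5, 0.7, 0.1]
grip_width: 0.807
finger_force: 0.0
t 0.4 pos [ 205.7 -512.6  214. ] a 14.76 tilt [-0.0001  0.0008] d(mm) [ 335.4 -378.6  134.4] twist -60.84 F [0.5 0.7 0.1] T [-0.05 -0.02 -0.02] grip 0.0 0.807
```

```bash

python3 -m crank '[{"x":0.0336,"y":-0.0379,"z":0,"twist":0,"claw":0.06},{"x":0.0336,"y":-0.0379,"z":0,"twist":0,"claw":0.06},{"x":0.0336,"y":-0.0379,"z":0,"twist":0,"claw":0.06},{"x":0.0336,"y":-0.0379,"z":0,"twist":0,"claw":0.06},{"x":0.0336,"y":-0.0379,"z":0,"twist":0,"claw":0.06},{"x":0.0336,"y":-0.0379,"z":0,"twist":0,"claw":0.06},{"x":0.0336,"y":-0.0379,"z":0,"twist":0,"claw":0.06},{"x":0.0336,"y":-0.0379,"z":0,"twist":0,"claw":0.06}]' >/dev/null
python3 -m crank '[{"x":0.0336,"y":-0.0379,"z":0,"twist":0,"claw":0.06},{"x":0.0336,"y":-0.0379,"z":0,"twist":0,"claw":0.06},{"x":0,"y":0,"z":0,"twist":-10,"claw":0.06},{"x":0,"y":0,"z":0,"twist":-10,"claw":0.06},{"x":0,"y":0,"z":0,"twist":-10,"claw":0.06},{"x":0,"y":0,"z":0,"twist":-10,"claw":0.06},{"x":0,"y":0,"z":0,"twist":-10,"claw":0.06},{"x":0,"y":0,"z":0,"twist":-10,"claw":0.06}]' 
python3 to.py 433.5 -60.9 80 75.6
```

```text
t: 2.4
ee_pos: [433.1, -61.3, 214.5]
tcp_rot: [0.792, 0.61, -0.0, -0.0]
wrist_force: [0.4, 0.3, -0.1]
grip_width: 0.652
finger_force: 0.0
t 2.4 pos [433.1 -61.3 214.5] a 75.16 tilt [-0.0003  0.0001] d(mm) [  0.5   0.3 134.5] twist -0.44 F [ 0.4  0.3 -0.1] T [-0.06 -0.06  0.05] grip 0.0 0.652
```

```bash

python3 -m crank '[{"x":0,"y":0,"z":0.04,"twist":-0.4,"claw":0.06},{"x":0,"y":0,"z":0.04,"twist":0,"claw":0.06},{"x":0,"y":0,"z":0.04,"twist":0,"claw":0.06},{"x":0,"y":0,"z":0.03,"twist":0,"claw":0.06},{"x":0,"y":0,"z":0.025,"twist":0,"claw":0.06},{"x":0,"y":0,"z":0.018,"twist":0,"claw":0.06},{"x":0,"y":0,"z":0,"twist":0,"claw":0.06},{"x":0,"y":0,"z":0,"twist":0,"claw":0.01}]' 30
python3 to.py 433.5 -60.9 20 75.6
python3 -m crank '[{"x":0,"y":0,"z":0,"twist":0,"claw":0.01},{"x":0,"y":0,"z":0,"twist":0,"claw":0.01},{"x":0,"y":0,"z":0,"twist":0,"claw":0.01},{"x":0,"y":0,"z":0,"twist":0,"claw":0.01}]' 30
python3 to.py 433.5 -60.9 20 75.6
```

```text
t: 3.4
ee_pos: [433.7, -61.4, 22.1]
tcp_rot: [0.792, 0.61, 0.0, 0.0]
wrist_force: [-0.3, 0.3, 0.3]
grip_width: 0.568
finger_force: 0.0
t 3.4 pos [433.7 -61.4  22.1] a 75.23 tilt [ 0.0004 -0.    ] d(mm) [ 0.4 -0.3  2.1] twist -0.37 F [-0.3  0.3  0.3] T [-0.08 -0.08 -0.01] grip 0.0 0.568
t: 3.9
ee_pos: [433.5, -61.4, 21.9]
tcp_rot: [0.792, 0.61, 0.0, 0.0]
wrist_force: [-0.7, -0.5, 4.8]
grip_width: 0.214
finger_force: 30.0
t 3.9 pos [433.5 -61.4  21.9] a 75.23 tilt [ 0.0004 -0.0001] d(mm) [ 0.5 -0.1  1.9] twist -0.37 F [-0.7 -0.5  4.8] T [-0.    0.11  0.02] grip 29.986282289028168 0.214
```

```bash
sed -i '$a\
ex=np.array([.98439,-.17602]);ey=np.array([.17602,.98439]);p=st["ee_pos"][:2];print("railframe",(p@ex).round(2),(p@ey).round(2),"Fx",(st["wrist_force"][:2]@ex).round(2),"Fy",(st["wrist_force"][:2]@ey).round(2))' to.py
python3 -m crank '[{"x":0,"y":0,"z":0,"twist":0,"claw":0.01},{"x":0,"y":0,"z":-0.002,"twist":0,"claw":0.01},{"x":0,"y":0,"z":-0.001,"twist":0,"claw":0.01},{"x":0,"y":0,"z":0,"twist":0,"claw":0.01}]' 45
python3 to.py 497.8 -56.5 25 79.86
```

```text
t: 4.4
ee_pos: [433.2, -61.4, 24.6]
tcp_rot: [0.792, 0.61, -0.0, -0.0]
wrist_force: [-0.4, -0.2, -2.6]
grip_width: 0.214
finger_force: 45.0
t 4.4 pos [433.2 -61.4  24.6] a 75.22 tilt [-0.0002  0.    ] d(mm) [21.2 61.2 -0.5] twist -4.64 F [-0.4 -0.2 -2.6] T [-0.04 -0.05  0.02] grip 44.9860954284668 0.214
railframe 437.27 15.86 Fx -0.38 Fy -0.3
```

```bash

python3 -m crank '[{"x":0.005,"y":0.015,"z":0,"twist":0,"claw":0.01},{"x":0.006,"y":0.016,"z":0,"twist":0,"claw":0.01},{"x":0.005,"y":0.015,"z":0,"twist":0,"claw":0.01},{"x":0.005,"y":0.0152,"z":0,"twist":0,"claw":0.01},{"x":0,"y":0,"z":0,"twist":-2.3,"claw":0.01},{"x":0,"y":0,"z":0,"twist":-2.3,"claw":0.01},{"x":0,"y":0,"z":0,"twist":0,"claw":0.01}]' 45 >/dev/null
python3 to.py 497.8 -56.5 25 79.86; python3 look.py crop2.png
```

```text
t 5.28 pos [498.4 -56.6  24.5] a 79.82 tilt [-0.0001 -0.    ] d(mm) [-0.  -0.6 -0.5] twist -0.04 F [ 0.1 -0.1 -1.3] T [-0.07 -0.15 -0.01] grip 44.98596668243408 0.214
railframe 500.58 32.04 Fx 0.14 Fy -0.04
blue [252.6 225.4] 92 plane (array([512.9,  28.5]), array([17.2, 22.9]), np.float32(79.2)) zmed [40.9 43.5 46.8]
   depth (array([512.6,  29. ]), array([17.1, 22.1]), np.float32(82.3))
red [416.  126.4] 187 plane (array([ 733.4, -331.7]), array([40.6, 49.9]), np.float32(134.9)) zmed [ 30.7  73.6 112.2]
   depth (array([ 719.1, -317.7]), array([ 9.2, 37.3]), np.float32(49.9))
red [306.9 159.8] 1102 plane (array([674.4, -88. ]), array([ 74.8, 207.2]), np.float32(80.0)) zmed [10.9 21.9 25.2]
   depth (array([669.8, -87.4]), array([ 63.8, 207.3]), np.float32(79.2))
Z bench [ -1.5 412.2 422.8 425.8 466.4]
```

```bash
python3 - <<'E'
from h import *
s=shot("scene"); save(s,"scene2.png")
cv2.imwrite("pics/scene2c.png",cv2.resize(s["pixels"][130:280,200:400,::-1],None,fx=4,fy=4,interpolation=cv2.INTER_CUBIC))
E
```

```text
(no output)
```

View pics/scene2c.png

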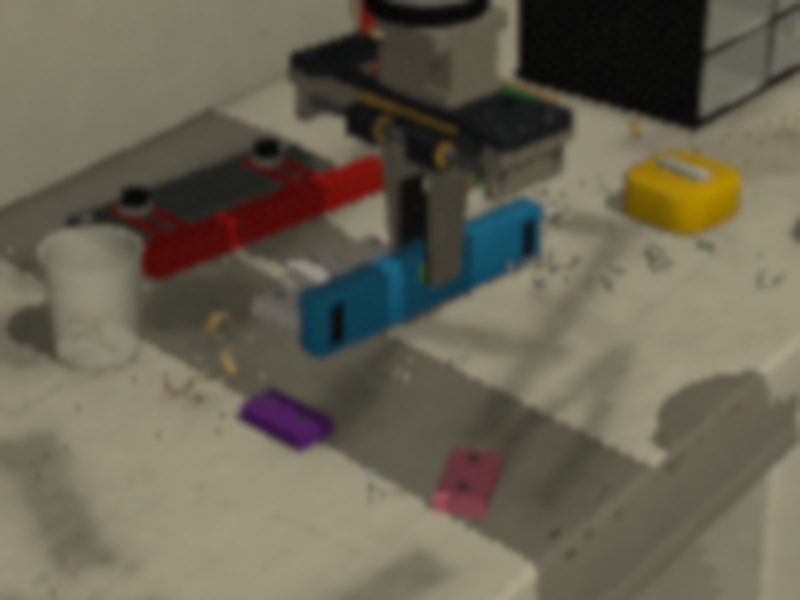

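The level is held squarely, parallel to the rail (crop (420,280)), just in front of the blanks. Now I push.

```bash

python3 -m crank '[{"x":0,"y":0.005,"z":0,"twist":0,"claw":0.01},{"x":0,"y":0.005,"z":0,"twist":0,"claw":0.01},{"x":0,"y":0.005,"z":0,"twist":0,"claw":0.01},{"x":0,"y":0.005,"z":0,"twist":0,"claw":0.01},{"x":0,"y":0.005,"z":0,"twist":0,"claw":0.01},{"x":0,"y":0.005,"z":0,"twist":0,"claw":0.01},{"x":0,"y":0.005,"z":0,"twist":0,"claw":0.01},{"x":0,"y":0.005,"z":0,"twist":0,"claw":0.01}]' >/dev/null
python3 to.py 571.5 -69.7 25 79.86
python3 -m crank '[{"x":0,"y":0.005,"z":0,"twist":0,"claw":0.01},{"x":0,"y":0.005,"z":0,"twist":0,"claw":0.01},{"x":0,"y":0.005,"z":0,"twist":0,"claw":0.01},{"x":0,"y":0.005,"z":0,"twist":0,"claw":0.01},{"x":0,"y":0.005,"z":0,"twist":0,"claw":0.01},{"x":0,"y":0.004,"z":0,"twist":0,"claw":0.01},{"x":0,"y":0.003,"z":0,"twist":0,"claw":0.01}]' >/dev/null
python3 to.py 571.5 -69.7 25 79.86
```

```text
t 6.38 pos [537.4 -63.8  24.5] a 79.83 tilt [-0.0003  0.    ] d(mm) [ 0.2 34.6 -0.5] twist -0.03 F [-0.5 -0.1 -1.5] T [-0.01  0.12 -0.01] grip 44.986000657081604 0.211
railframe 540.23 31.83 Fx -0.47 Fy -0.19
t 7.25 pos [568.9 -69.4  24.6] a 79.83 tilt [-0.0001  0.    ] d(mm) [ 0.2  2.6 -0.4] twist -0.03 F [-1.7  0.4 -1.8] T [-0.03  0.2   0.01] grip 44.985941648483276 0.21
railframe 572.24 31.82 Fx -1.7 Fy 0.07
```

```bash

for i in 1 2; do python3 -m crank '[{"x":0,"y":0.001,"z":0,"twist":0,"claw":0.01},{"x":0,"y":0.001,"z":0,"twist":0,"claw":0.01}]' >/dev/null
python3 to.py 571.5 -69.7 25 79.86;done
for i in 1 2 3 4 ; do python3 -m crank '[{"x":0,"y":0.0006,"z":0,"twist":0,"claw":0.01},{"x":0,"y":0,"z":0,"twist":0,"claw":0.01}]' >/dev/null
python3 to.py 571.5 -69.7 25 79.86;done
```

```text
t 7.5 pos [570.5 -69.7  24.6] a 79.83 tilt [-0.0003  0.    ] d(mm) [ 0.2  1.  -0.4] twist -0.03 F [-1.1  0.5 -1. ] T [0.03 0.2  0.01] grip 44.98578071594238 0.213
railframe 573.89 31.83 Fx -1.16 Fy 0.27
t 7.75 pos [572.7 -70.1  24.6] a 79.83 tilt [0. 0.] d(mm) [ 0.2 -1.3 -0.4] twist -0.03 F [-1.   0.1 -2.1] T [ 0.    0.04 -0.02] grip 44.985392689704895 0.21
railframe 576.1 31.83 Fx -1.03 Fy -0.06
t 8.0 pos [573.4 -70.2  24.6] a 79.83 tilt [ 0.0002 -0.    ] d(mm) [ 0.2 -2.  -0.4] twist -0.03 F [-1.1 -0.4 -2.5] T [-0.01  0.05 -0.03] grip 44.9856162071228 0.211
railframe 576.8 31.83 Fx -0.98 Fy -0.55
t 8.25 pos [573.9 -70.3  24.6] a 79.83 tilt [ 0.0001 -0.    ] d(mm) [ 0.2 -2.5 -0.4] twist -0.03 F [-1.6 -0.5 -2.1] T [ 0.01  0.11 -0.01] grip 44.98564124107361 0.214
railframe 577.31 31.81 Fx -1.5 Fy -0.77
t 8.5 pos [574.6 -70.4  24.6] a 79.82 tilt [ 0.0002 -0.    ] d(mm) [ 0.2 -3.1 -0.4] twist -0.04 F [-1.1  0.1 -1.2] T [-0.02  0.1   0.01] grip 44.98568952083588 0.212
railframe 577.99 31.82 Fx -1.05 Fy -0.11
t 8.75 pos [575.1 -70.5  24.6] a 79.83 tilt [0.0002 0.    ] d(mm) [ 0.1 -3.7 -0.4] twist -0.03 F [-1.4  0.6 -0.6] T [ 0.03  0.12 -0.01] grip 44.98566269874573 0.214
railframe 578.57 31.85 Fx -1.5 Fy 0.32
```

```bash

python3 -m crank '[{"x":0,"y":0.001,"z":0,"twist":0,"claw":0.01},{"x":0,"y":0.001,"z":0,"twist":0,"claw":0.01},{"x":0,"y":0.0005,"z":0,"twist":0,"claw":0.01},{"x":0,"y":0,"z":0,"twist":0,"claw":0.01}]' >/dev/null; python3 to.py 571.5 -69.7 25 79.86 
python3 -m crank '[{"x":0,"y":0.0005,"z":0,"twist":0,"claw":0.01},{"x":0,"y":0,"z":0,"twist":0,"claw":0.01}]' >/dev/null; python3 to.py 571.5 -69.7 25 79.86
```

```text
t 9.25 pos [577.6 -71.   24.6] a 79.83 tilt [ 0.0001 -0.    ] d(mm) [ 0.2 -6.2 -0.4] twist -0.03 F [-0.5 -0.2 -2.6] T [-0.04  0.02 -0.02] grip 44.98556971549988 0.212
railframe 581.08 31.81 Fx -0.48 Fy -0.26
t 9.5 pos [578.  -71.   24.6] a 79.83 tilt [ 0.0001 -0.    ] d(mm) [ 0.2 -6.7 -0.4] twist -0.03 F [ 0.1  0.6 -1.9] T [-0.04  0.08  0.01] grip 44.985727071762085 0.215
railframe 581.53 31.83 Fx 0.02 Fy 0.62
```

```bash

python3 -m crank '[{"x":0,"y":0.0005,"z":0,"twist":0,"claw":0.01},{"x":0,"y":0,"z":0,"twist":0,"claw":0.01}]' >/dev/null; python3 to.py 571.5 -69.7 25 79.86
```

```text
t 9.75 pos [578.6 -71.1  24.6] a 79.83 tilt [ 0.0002 -0.    ] d(mm) [ 0.2 -7.2 -0.4] twist -0.03 F [-1.5  1.2 -2. ] T [-0.05  0.08  0.01] grip 44.98573958873749 0.213
railframe 582.07 31.83 Fx -1.68 Fy 0.89
```

```bash

python3 -m crank '[{"x":0,"y":0.0005,"z":0,"twist":0,"claw":0.01},{"x":0,"y":0,"z":0,"twist":0,"claw":0.01}]' >/dev/null; python3 to.py 571.5 -69.7 25 79.86
```

```text
t 10.0 pos [579.1 -71.2  24.6] a 79.83 tilt [ 0.0001 -0.    ] d(mm) [ 0.2 -7.7 -0.4] twist -0.03 F [-0.   0.1 -1.9] T [0.03 0.13 0.  ] grip 44.98565912246704 0.213
railframe 582.55 31.82 Fx -0.06 Fy 0.07
```

```bash

python3 -m crank '[{"x":0,"y":0.0005,"z":0,"twist":0,"claw":0.01},{"x":0,"y":0,"z":0,"twist":0,"claw":0.01}]' >/dev/null; python3 to.py 571.5 -69.7 25 79.86
```

```text
t 10.25 pos [579.5 -71.3  24.6] a 79.83 tilt [ 0.0001 -0.    ] d(mm) [ 0.2 -8.2 -0.4] twist -0.03 F [-0.3 -0.2 -1.9] T [0.01 0.07 0.01] grip 44.98564124107361 0.216
railframe 583.02 31.81 Fx -0.24 Fy -0.28
```

```bash

python3 -m crank '[{"x":0,"y":0.0005,"z":0,"twist":0,"claw":0.01},{"x":0,"y":0,"z":0,"twist":0,"claw":0.01}]' >/dev/null; python3 to.py 571.5 -69.7 25 79.86
```

```text
t 10.5 pos [580.  -71.4  24.6] a 79.83 tilt [ 0.0001 -0.    ] d(mm) [ 0.1 -8.7 -0.4] twist -0.03 F [-1.2  0.1 -1.5] T [ 0.02  0.07 -0.01] grip 44.985525012016296 0.213
railframe 583.55 31.83 Fx -1.22 Fy -0.09
```

```bash

python3 -m crank '[{"x":0,"y":0.0005,"z":0,"twist":0,"claw":0.01},{"x":0,"y":0,"z":0,"twist":0,"claw":0.01}]' >/dev/null; python3 to.py 571.5 -69.7 25 79.86
```

```text
t 10.75 pos [580.5 -71.5  24.6] a 79.83 tilt [ 0.0001 -0.    ] d(mm) [ 0.1 -9.2 -0.4] twist -0.03 F [-0.5 -0.4 -2.8] T [-0.02  0.1   0.07] grip 44.9856036901474 0.215
railframe 584.05 31.84 Fx -0.46 Fy -0.45
```

```bash

python3 -m crank '[{"x":0,"y":0.0005,"z":0,"twist":0,"claw":0.01},{"x":0,"y":0,"z":0,"twist":0,"claw":0.01}]' >/dev/null; python3 to.py 571.5 -69.7 25 79.86
```

```text
t 11.0 pos [581.  -71.6  24.6] a 79.83 tilt [ 0.0001 -0.    ] d(mm) [ 0.2 -9.7 -0.4] twist -0.03 F [-0.7 -0.  -1.8] T [-0.02  0.06  0.03] grip 44.985787868499756 0.213
railframe 584.53 31.83 Fx -0.66 Fy -0.13
```

```bash

python3 -m crank '[{"x":0,"y":0.0005,"z":0,"twist":0,"claw":0.01},{"x":0,"y":0,"z":0,"twist":0,"claw":0.01}]' >/dev/null; python3 to.py 571.5 -69.7 25 79.86
```

```text
t 11.25 pos [581.2 -71.5  24.5] a 79.82 tilt [-0.0005  0.0001] d(mm) [ 0.1 -9.8 -0.5] twist -0.04 F [-2.3  1.  -1.5] T [ 0.1   0.4  -0.09] grip 44.99159753322601 0.212
railframe 584.69 31.86 Fx -2.44 Fy 0.57
```

```bash

python3 -m crank '[{"x":0,"y":0.0005,"z":0,"twist":0,"claw":0.01},{"x":0,"y":0,"z":0,"twist":0,"claw":0.01}]' >/dev/null; python3 to.py 571.5 -69.7 25 79.86
```

```text
t 11.5 pos [581.3 -71.6  24.4] a 79.82 tilt [-0.0012  0.0002] d(mm) [  0.1 -10.   -0.5] twist -0.04 F [-4.6  1.4  0.7] T [ 0.21  0.83 -0.17] grip 44.9976646900177 0.212
railframe 584.82 31.85 Fx -4.75 Fy 0.62
```

```bash

python3 -m crank '[{"x":0,"y":0.0004,"z":0,"twist":0.1,"claw":0.01},{"x":0,"y":0,"z":0,"twist":0,"claw":0.01}]' >/dev/null; python3 to.py 571.5 -69.7 25 79.86
```

```text
t 11.75 pos [581.3 -71.6  24.3] a 79.73 tilt [-0.002   0.0003] d(mm) [  0.2 -10.   -0.6] twist -0.13 F [-5.4  2.2 -0.1] T [ 0.26  1.07 -0.08] grip 44.99167084693909 0.217
railframe 584.84 31.81 Fx -5.73 Fy 1.19
```

```bash

python3 -m crank '[{"x":0,"y":0.0004,"z":0,"twist":0.1,"claw":0.01},{"x":0,"y":0,"z":0,"twist":0,"claw":0.01}]' >/dev/null; python3 to.py 571.5 -69.7 25 79.86
```

```text
t 12.0 pos [581.3 -71.6  24.3] a 79.64 tilt [-0.0027  0.0004] d(mm) [  0.1 -10.   -0.7] twist -0.22 F [-6.9  2.6  0.6] T [0.29 1.22 0.03] grip 44.98899579048157 0.212
railframe 584.85 31.8 Fx -7.26 Fy 1.31
```

```bash

python3 -m crank '[{"x":0,"y":0.0005,"z":0,"twist":0,"claw":0.01},{"x":0,"y":0,"z":0,"twist":0,"claw":0.01}]' >/dev/null; python3 to.py 571.5 -69.7 25 79.86
```

```text
t 12.25 pos [581.3 -71.7  24.2] a 79.64 tilt [-0.0036  0.0005] d(mm) [  0.2 -10.   -0.8] twist -0.22 F [-8.2  2.   1.7] T [0.31 1.45 0.04] grip 44.99079644680023 0.213
railframe 584.87 31.78 Fx -8.47 Fy 0.56
```

```bash

python3 -m crank '[{"x":0,"y":0.0004,"z":0,"twist":0,"claw":0.01},{"x":0,"y":0,"z":0,"twist":0,"claw":0.01}]' >/dev/null; python3 to.py 571.5 -69.7 25 79.86
```

```text
t 12.5 pos [581.3 -71.7  24.1] a 79.64 tilt [-0.0044  0.0006] d(mm) [  0.2 -10.   -0.9] twist -0.22 F [-8.   2.6  3. ] T [0.45 1.63 0.07] grip 44.99225199222565 0.213
railframe 584.86 31.77 Fx -8.34 Fy 1.19
```

```bash

python3 -m crank '[{"x":0,"y":0.0005,"z":0,"twist":0,"claw":0.01},{"x":0,"y":0,"z":0,"twist":0,"claw":0.01}]' >/dev/null; python3 to.py 571.5 -69.7 25 79.86
```

```text
t 12.75 pos [581.4 -71.7  24. ] a 79.64 tilt [-0.0052  0.0007] d(mm) [  0.2 -10.1  -0.9] twist -0.22 F [-9.5  2.4  3.4] T [0.45 1.89 0.08] grip 44.994449615478516 0.214
railframe 584.93 31.75 Fx -9.82 Fy 0.69
```

```bash

python3 -m crank '[{"x":0,"y":0.0004,"z":0,"twist":0,"claw":0.01},{"x":0,"y":0,"z":0,"twist":0,"claw":0.01}]' >/dev/null; python3 to.py 571.5 -69.7 25 79.86
```

```text
t 13.0 pos [581.3 -71.7  23.9] a 79.64 tilt [-0.0061  0.0009] d(mm) [  0.2 -10.1  -1. ] twist -0.22 F [-10.5   2.    3.9] T [0.47 2.08 0.04] grip 44.99629318714142 0.217
railframe 584.89 31.74 Fx -10.67 Fy 0.11
```

```bash

python3 -m crank '[{"x":0,"y":0.0006,"z":0,"twist":0,"claw":0.01},{"x":0,"y":0.0003,"z":0,"twist":0,"claw":0.01},{"x":0,"y":0,"z":0,"twist":0,"claw":0.01}]' >/dev/null; python3 to.py 571.5 -69.7 25 79.86
```

```text
t 13.38 pos [581.4 -71.7  23.7] a 79.64 tilt [-0.0077  0.0011] d(mm) [  0.2 -10.1  -1.2] twist -0.22 F [-13.    3.6   4.5] T [0.58 2.46 0.03] grip 45.00084936618805 0.215
railframe 584.93 31.74 Fx -13.39 Fy 1.28
```

```bash

python3 -m crank '[{"x":0,"y":0,"z":0,"twist":0,"claw":0.01},{"x":0,"y":0,"z":0,"twist":0,"claw":0.01},{"x":0,"y":0,"z":0,"twist":0,"claw":0.01},{"x":0,"y":0,"z":0,"twist":0,"claw":0.01},{"x":0,"y":0,"z":0,"twist":0,"claw":0.01}]' >/dev/null; python3 to.py 571.5 -69.7 25 79.86; python3 - <<'E'
from h import *
for n in("scene","top"):
    s=shot(n); 
    if n=="scene": cv2.imwrite("pics/press.png",cv2.resize(s["pixels"][150:240,215:330,::-1],None,fx=6,fy=6,interpolation=cv2.INTER_CUBIC))
E
```

```text
t 14.0 pos [581.4 -71.7  23.8] a 79.63 tilt [-0.0076  0.0011] d(mm) [  0.2 -10.1  -1.2] twist -0.23 F [-11.9   2.6   5. ] T [0.56 2.42 0.03] grip 45.00071883201599 0.212
railframe 584.96 31.73 Fx -12.21 Fy 0.49
```

View pics/press.png

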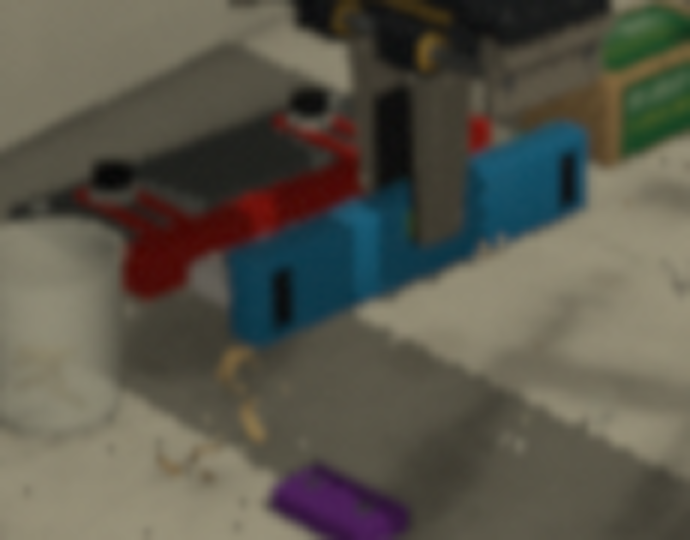

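The level is seated squarely against the row under the rail, with about 12.5 N balanced (moment ≈ 0). I hold a little longer, then draw back.

```bash

python3 -m crank '[{"x":0,"y":0,"z":0,"twist":0,"claw":0.01},{"x":0,"y":0,"z":0,"twist":0,"claw":0.01},{"x":0,"y":0,"z":0,"twist":0,"claw":0.01},{"x":0,"y":0,"z":0,"twist":0,"claw":0.01},{"x":0,"y":0,"z":0,"twist":0,"claw":0.01},{"x":0,"y":0,"z":0,"twist":0,"claw":0.01}]' >/dev/null; python3 to.py 571.5 -69.7 25 79.86
python3 -m crank '[{"x":0,"y":-0.001,"z":0,"twist":0,"claw":0.01},{"x":0,"y":-0.001,"z":0,"twist":0,"claw":0.01},{"x":0,"y":-0.001,"z":0,"twist":0,"claw":0.01},{"x":0,"y":-0.001,"z":0,"twist":0,"claw":0.01},{"x":0,"y":-0.001,"z":0,"twist":0,"claw":0.01},{"x":0,"y":-0.002,"z":0,"twist":0,"claw":0.01},{"x":0,"y":-0.003,"z":0,"twist":0,"claw":0.01},{"x":0,"y":-0.005,"z":0,"twist":0,"claw":0.01}]' >/dev/null
python3 -m crank '[{"x":0,"y":-0.007,"z":0,"twist":0,"claw":0.01},{"x":0,"y":-0.007,"z":0,"twist":0,"claw":0.01},{"x":0,"y":-0.007,"z":0,"twist":0,"claw":0.01},{"x":0,"y":-0.007,"z":0,"twist":0,"claw":0.01},{"x":0,"y":-0.007,"z":0,"twist":0,"claw":0.01},{"x":0,"y":-0.005,"z":0,"twist":0,"claw":0.01},{"x":0,"y":0,"z":0,"twist":0,"claw":0.01}]' >/dev/null; python3 to.py 532.2 -62.8 22 79.86
python3 - <<'E'
from h import *
s=shot("top"); np.savez("/tmp/top",**s); t=shot("scene")
a=cv2.resize(s["pixels"][140:230,235:365,::-1],None,fx=5,fy=5,interpolation=cv2.INTER_CUBIC)
cv2.imwrite("pics/back.png",a)
E
```

```text
t 14.85 pos [581.4 -71.7  23.8] a 79.64 tilt [-0.0075  0.0011] d(mm) [  0.2 -10.2  -1.1] twist -0.22 F [-12.1   3.6   4.6] T [0.58 2.45 0.09] grip 45.00074028968811 0.21
railframe 584.99 31.76 Fx -12.56 Fy 1.36
t 16.73 pos [530.9 -62.4  24.6] a 79.63 tilt [-0.0002  0.    ] d(mm) [-0.2  1.4  2.6] twist -0.23 F [ 1.1 -0.2 -1.1] T [-0.09 -0.1  -0.03] grip 44.9860543012619 0.218
railframe 533.59 32.04 Fx 1.15 Fy 0.04
```

View pics/back.png

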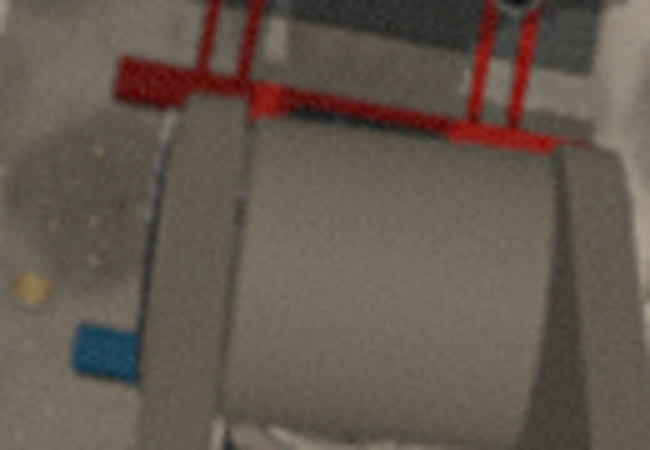

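The arm hides the row, so I set the level down, rise clear and then look.

```bash

python3 -m crank '[{"x":0,"y":0.001,"z":0.001,"twist":0,"claw":0.01},{"x":0,"y":0,"z":0.001,"twist":0,"claw":0.01},{"x":0,"y":0,"z":0,"twist":0,"claw":0.01}]' >/dev/null; python3 to.py 532.2 -62.8 22 79.64
python3 -m crank '[{"x":0,"y":0,"z":0.0004,"twist":0,"claw":0.01},{"x":0,"y":0,"z":0,"twist":0,"claw":0.01}]' >/dev/null; python3 to.py 532.2 -62.8 22 79.64
```

```text
t 17.2 pos [532.2 -62.7  22.4] a 79.62 tilt [-0.0003  0.0001] d(mm) [-0.1  0.   0.4] twist -0.02 F [-0.5 -0.7 -1.4] T [ 0.01 -0.06 -0.03] grip 44.98611330986023 0.212
railframe 534.92 32.0 Fx -0.4 Fy -0.8
t 17.45 pos [532.2 -62.6  22.1] a 79.63 tilt [-0.0001  0.    ] d(mm) [-0.2  0.   0.1] twist -0.01 F [ 0.5  0.1 -1.3] T [-0.03 -0.04 -0.01] grip 44.986106157302856 0.211
railframe 534.9 32.03 Fx 0.44 Fy 0.2
```

```bash

python3 -m crank '[{"x":0,"y":0,"z":0.0004,"twist":0,"claw":0.01},{"x":0,"y":0,"z":0,"twist":0,"claw":0.01}]' >/dev/null; python3 to.py 532.2 -62.8 22 79.64
```

```text
t 17.7 pos [532.3 -62.7  21.9] a 79.63 tilt [ 0. -0.] d(mm) [-0.2 -0.  -0.1] twist -0.01 F [-0.4  0.1  0.8] T [-0.03  0.04 -0.04] grip 44.987343549728394 0.213
railframe 534.99 32.01 Fx -0.43 Fy -0.02
```

```bash

python3 -m crank '[{"x":0,"y":0,"z":0,"twist":0,"claw":0.03},{"x":0,"y":0,"z":0,"twist":0,"claw":0.04},{"x":0,"y":0,"z":0,"twist":0,"claw":0.045},{"x":0,"y":0,"z":0,"twist":0,"claw":0.045},{"x":0,"y":0,"z":-0.01,"twist":0,"claw":0.045},{"x":0,"y":0,"z":-0.02,"twist":0,"claw":0.045},{"x":0,"y":0,"z":-0.05,"twist":0,"claw":0.045},{"x":0,"y":0,"z":-0.05,"twist":0,"claw":0.045}]'
python3 -m crank '[{"x":0,"y":0,"z":-0.05,"twist":0,"claw":0.045},{"x":-0.04,"y":-0.025,"z":-0.02,"twist":0,"claw":0.045},{"x":-0.05,"y":-0.03,"z":0,"twist":0,"claw":0.045},{"x":-0.05,"y":-0.03,"z":0,"twist":0,"claw":0.045},{"x":-0.05,"y":-0.03,"z":0,"twist":0,"claw":0.045},{"x":-0.05,"y":-0.03,"z":0,"twist":0,"claw":0.045},{"x":-0.05,"y":-0.03,"z":0,"twist":0,"claw":0.045},{"x":-0.05,"y":-0.03,"z":0,"twist":0,"claw":0.045}]'
python3 look.py crop3.png
```

```text
t: 18.7
ee_pos: [531.9, -62.6, 153.6]
tcp_rot: [0.768, 0.64, -0.0, -0.0]
wrist_force: [0.9, 0.6, -0.0]
grip_width: 0.491
finger_force: 0.0
t: 19.7
ee_pos: [268.0, -361.4, 222.7]
tcp_rot: [0.768, 0.64, -0.0, 0.001]
wrist_force: [0.3, -0.7, 1.0]
grip_width: 0.491
finger_force: 0.0
blue [295.8 217.1] 811 plane (array([530.4, -62.1]), array([ 19. , 195.3]), np.float32(79.8)) zmed [38.3 40.9 43.6]
   depth (array([530.9, -62.1]), array([ 18.8, 195.3]), np.float32(79.8))
red [415.9 126.2] 181 plane (array([ 734.2, -330.1]), array([39. , 49.3]), np.float32(131.8)) zmed [ 31.5  77.3 112.4]
   depth (array([ 721.1, -313.9]), array([ 7.7, 34.3]), np.float32(37.2))
red [307.1 159.5] 1038 plane (array([674.3, -88.2]), array([ 74.9, 206.7]), np.float32(80.1)) zmed [11.2 22.  25.3]
   depth (array([668.8, -87.6]), array([ 60.2, 207.2]), np.float32(79.8))
Z bench [-3.9 -1.2  0.3  7.6 42.3]
```

View pics/crop3.png

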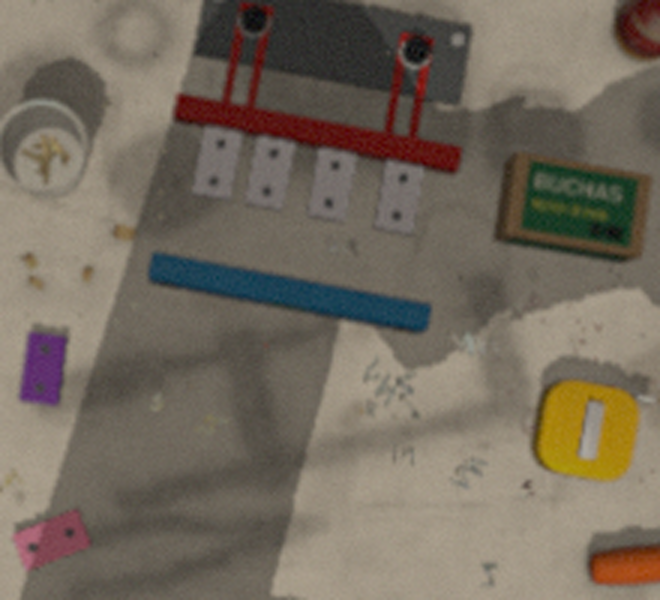

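The row is flush at the rail (crop (215,160), (270,170), (333,183), (400,195)). The level stands parallel at (290,292), and the bystanders are unmoved. A quick numeric check follows.

```bash
python3 - <<'E'
from h import *
s=dict(np.load("/tmp/top.npz")); m,hsv=masks(s)
ex=np.array([.98439,-.17602]);ey=np.array([.17602,.98439])
g=cv2.GaussianBlur(hsv[:,:,1],(3,3),0)
C=cloud(s); mk=((C[:,:,2]>6)&(C[:,:,2]<19)&(hsv[:,:,1]<60)).astype(np.uint8); mk[:160]=0; mk[200:]=0; mk[:,:260]=0; mk[:,345:]=0
n,l,st,ce=cv2.connectedComponentsWithStats(cv2.morphologyEx(mk,cv2.MORPH_OPEN,np.ones((3,3),np.uint8)))
for i in range(1,n):
    if st[i][4]<60: continue
    Q=plane(s,np.argwhere(l==i)[:,::-1],12); r=rect(Q); q=Q[:,:2]
    print(st[i][4],r,"x'",np.percentile(q@ex,[3,50,97]).round(1),"y'",np.median(q@ey).round(1))
E
```

```text
301 (array([626.8, -11.1]), array([27.9, 51.8]), np.float32(170.4)) x' [594.7 618.7 643.1] y' 99.5
287 (array([620.1, -49.3]), array([27.8, 51.9]), np.float32(169.9)) x' [595.9 620.  643.5] y' 61.3
298 (array([611.9, -94.3]), array([28. , 52.1]), np.float32(168.9)) x' [594.9 618.8 642.9] y' 15.1
292 (array([ 603.1, -142.7]), array([28.6, 51.5]), np.float32(170.2)) x' [594.8 617.8 642.2] y' -34.5
```

```bash
python3 -c "
from plant import *
print(hand_in())"
```

```text
the job is handed in; nothing more can be done
None
```

The job is handed in: the four blanks were pressed together against the rail at about 12 to 13 N for roughly 1.5 s and measure square and flush to within camera resolution, the level stands upright about 5 cm clear on the near side, and the cup, carton and tape measure look unmoved.

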